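# Leak-check a gearbox hatch, then hold it open for inspection

## Task

Take the yellow leak probe out of its blue stand and guide its tip slowly (about 4 cm/s) along the black seam of the gearbox hatch, just above it (a few millimetres), from the green dot round the near corner to the red dot, without pressing hard on the gearbox; then stand the probe back in its stand and let it go. Then raise the sprung hatch, which has a red bar handle, and hold it open at 45 degrees: it falls shut if released, so finish while still holding it there, steady. Leave the tray, oil bottle, wrench and bearing where they are.

Things in the scene. Friction and masses are not known exactly. Their poses are not given: they have to be found in the camera images.
- gearbox: Grey cast gearbox housing, fixed, 200 (x) x 246 (y) x 110 mm. Origin: centre of its underside; -x is its front (robot side). A hatch closes the 140 x 190 mm opening in its top, flush with the rim at z = 110. The black rubber seam (4 mm wide, flush) runs round the hatch at x = -70 (front) and y = -95, +95 (sides). Bolt heads 4 mm high on the front and back rims.
- seam_start (a point): Point on the seam, at top level, where the probe run starts: beside the green dot (which is painted on the rim 14 mm outside the seam), on the -y side of the gearbox, 115 mm from the corner. Gearbox frame: (45, -95, 110) mm.
- seam_corner (a point): Corner of the seam nearest the robot on the -y side, at top level; the run turns 90 degrees here. Gearbox frame: (-70, -95, 110) mm.
- seam_end (a point): Corner of the seam on the front, +y side, at top level, where the run ends: beside the red dot (painted on the rim 15 mm in front of it). Gearbox frame: (-70, 95, 110) mm; 190 mm from seam_corner.
- hatch_angle (a joint): Angle of the hatch in rad: 0 shut (flush), grows as it opens upward, stop at 1.5; 45 degrees is 0.785. Aluminium plate 138 x 186 x 6 mm with bar, about 0.46 kg, pushed shut by its weight and a spring (4 to 6 N at the bar).
- hatch: Aluminium hatch. Origin: middle of its hinge line, level with its top face, at the far edge of the opening: (70, 0, 110) in the gearbox frame. Shut, its axes are the gearbox's; -x runs to its free near edge, which swings up and away from the robot. Red U handle on top: round bar 12 mm thick, straight grip 90 mm long along y, 34 mm clear beneath; the bar can turn within a pinch from above.
- bar_mid (a point): Middle of the red bar's grip, on its centre line: 115 mm from the hinge along the hatch and 40 mm above the hatch's face (150 mm above the table when shut).
- probe: Cordless leak probe, 130 mm long, 120 g, standing upright, tip down, in its stand. Origin: the tip; z along its axis, up. Steel stem 10 mm thick, 60 mm long, with a pointed end; black collar 32 mm wide from 60 to 68 mm above the tip; yellow square handle 20 x 20 mm (sides along the probe's x and y) from 68 to 130 mm above the tip, with a green light on top.
- probe_tip (a point): The probe's pointed tip (origin of the probe).
- stand: Fixed blue block 70 x 70 x 70 mm with a 17 mm through hole down its middle. Origin: centre of its underside, z up. The probe's stem hangs in the hole with its collar resting on the block, so the tip is 10 mm above the table. It may be on the robot's left or right.
- tray: Bystander: grey plastic tray 120 x 100 x 45 mm; origin centre of underside. It changes places with the stand.
- oil: Bystander: red bottle 60 mm wide, 150 mm high; origin centre of underside.
- wrench: Bystander: wrench 170 mm long lying on the table along its x; origin centre of underside.
- bearing: Bystander: steel bearing ring 62 mm wide, 18 mm high, lying in the tray; origin centre of underside.
There are look-alikes about, which are no part of the job. Of the things that look like the probe, the smaller one is meant.

How it is judged:
On the way, in this order (a step that is already met when the one before it is completed fails the run):
1. the held probe's tip passes point 1 of 8 along the seam (green dot, corner, red dot): within 8 mm of the line sideways, at most 12 mm above it, slower than 100 mm/s (x of probe_tip in the frame of gearbox between 0.037 and 0.053 m and y of probe_tip in the frame of gearbox between -0.103 and -0.087 m and z of probe_tip in the frame of gearbox between 0.106 and 0.122 m and linear speed of probe below 0.1 m/s and contact force between the fingers and probe above 0.5 N and value of joint hatch_angle below 0.1 rad), for 0.04 s.
2. the held probe's tip passes point 2 of 8 along the seam (green dot, corner, red dot): within 8 mm of the line sideways, at most 12 mm above it, slower than 100 mm/s (x of probe_tip in the frame of gearbox between -0.0013 and 0.0147 m and y of probe_tip in the frame of gearbox between -0.103 and -0.087 m and z of probe_tip in the frame of gearbox between 0.106 and 0.122 m and linear speed of probe below 0.1 m/s and contact force between the fingers and probe above 0.5 N and value of joint hatch_angle below 0.1 rad), for 0.04 s.
3. the held probe's tip passes point 3 of 8 along the seam (green dot, corner, red dot): within 8 mm of the line sideways, at most 12 mm above it, slower than 100 mm/s (x of probe_tip in the frame of gearbox between -0.0397 and -0.0237 m and y of probe_tip in the frame of gearbox between -0.103 and -0.087 m and z of probe_tip in the frame of gearbox between 0.106 and 0.122 m and linear speed of probe below 0.1 m/s and contact force between the fingers and probe above 0.5 N and value of joint hatch_angle below 0.1 rad), for 0.04 s.
4. the held probe's tip passes point 4 of 8 along the seam (green dot, corner, red dot): within 8 mm of the line sideways, at most 12 mm above it, slower than 100 mm/s (x of probe_tip in the frame of gearbox between -0.078 and -0.062 m and y of probe_tip in the frame of gearbox between -0.103 and -0.087 m and z of probe_tip in the frame of gearbox between 0.106 and 0.122 m and linear speed of probe below 0.1 m/s and contact force between the fingers and probe above 0.5 N and value of joint hatch_angle below 0.1 rad), for 0.04 s.
5. the held probe's tip passes point 5 of 8 along the seam (green dot, corner, red dot): within 8 mm of the line sideways, at most 12 mm above it, slower than 100 mm/s (x of probe_tip in the frame of gearbox between -0.078 and -0.062 m and y of probe_tip in the frame of gearbox between -0.0555 and -0.0395 m and z of probe_tip in the frame of gearbox between 0.106 and 0.122 m and linear speed of probe below 0.1 m/s and contact force between the fingers and probe above 0.5 N and value of joint hatch_angle below 0.1 rad), for 0.04 s.
6. the held probe's tip passes point 6 of 8 along the seam (green dot, corner, red dot): within 8 mm of the line sideways, at most 12 mm above it, slower than 100 mm/s (x of probe_tip in the frame of gearbox between -0.078 and -0.062 m and y of probe_tip in the frame of gearbox between -0.008 and 0.008 m and z of probe_tip in the frame of gearbox between 0.106 and 0.122 m and linear speed of probe below 0.1 m/s and contact force between the fingers and probe above 0.5 N and value of joint hatch_angle below 0.1 rad), for 0.04 s.
7. the held probe's tip passes point 7 of 8 along the seam (green dot, corner, red dot): within 8 mm of the line sideways, at most 12 mm above it, slower than 100 mm/s (x of probe_tip in the frame of gearbox between -0.078 and -0.062 m and y of probe_tip in the frame of gearbox between 0.0395 and 0.0555 m and z of probe_tip in the frame of gearbox between 0.106 and 0.122 m and linear speed of probe below 0.1 m/s and contact force between the fingers and probe above 0.5 N and value of joint hatch_angle below 0.1 rad), for 0.04 s.
8. the held probe's tip passes point 8 of 8 along the seam (green dot, corner, red dot): within 8 mm of the line sideways, at most 12 mm above it, slower than 100 mm/s (x of probe_tip in the frame of gearbox between -0.078 and -0.062 m and y of probe_tip in the frame of gearbox between 0.087 and 0.103 m and z of probe_tip in the frame of gearbox between 0.106 and 0.122 m and linear speed of probe below 0.1 m/s and contact force between the fingers and probe above 0.5 N and value of joint hatch_angle below 0.1 rad), for 0.04 s.
9. the probe stands upright in its stand again, let go, with the hatch still shut (x of probe_tip in the frame of stand between -0.006 and 0.006 m and y of probe_tip in the frame of stand between -0.006 and 0.006 m and z of probe_tip in the frame of stand between 0.006 and 0.014 m and angle between probe's own z axis and vertical below 0.1 rad and contact force between the fingers and probe below 0.05 N and value of joint hatch_angle below 0.1 rad), for 0.1 s.
10. the hatch is held at 45 degrees (within 6) by the fingers (value of joint hatch_angle between 0.68 and 0.89 rad and contact force between the fingers and hatch above 1 N), for 0.2 s.
At the end, for the whole second after the job is handed in: The hatch stands still at 45 degrees within 6, held by the gripper's fingers (over 1 N) and touched by no loose thing; the probe stands free and upright in its stand, collar seated (within 4 mm of height, 6 mm of centre) (all of step 10 and velocity of joint hatch_angle between -0.1 and 0.1 rad/s and x of probe_tip in the frame of stand between -0.006 and 0.006 m and y of probe_tip in the frame of stand between -0.006 and 0.006 m and z of probe_tip in the frame of stand between 0.006 and 0.014 m and angle between probe's own z axis and vertical below 0.1 rad and contact force between each of the fingers, gearbox and probe below 0.05 N and contact force between gearbox and tray below 0.05 N and contact force between gearbox and oil below 0.05 N and contact force between gearbox and wrench below 0.05 N and contact force between gearbox and bearing below 0.05 N); the arm keeps its last pose, push and grip.
It fails at once if the tray is moved by more than 15 mm (distance of tray from where it was at the start of the episode above 0.015 m).
It fails at once if the oil is moved by more than 15 mm (distance of oil from where it was at the start of the episode above 0.015 m).
It fails at once if the wrench is moved by more than 15 mm (distance of wrench from where it was at the start of the episode above 0.015 m).
It fails at once if the bearing is moved by more than 15 mm (distance of bearing from where it was at the start of the episode above 0.015 m).
It fails at once if the probe is pressed on the gearbox or hatch with more than 25 N (contact force between probe and gearbox above 25 N).
It also fails if it takes over 72 s, if anything falls off the work surface, if the arm or the gripper's body presses on something with over 40 N, if the wrist force passes 120 N, or if a joint passes its speed limit or range.

## Robot

A 6-joint arm with a two-finger parallel gripper is mounted at the origin on the work surface. World frame = base frame: x ahead of the robot, y to its left, z up, the work surface at z = 0. Lengths are in m, angles in rad, forces in N, time in s.
With the tool pointing down it reaches from about 0.225 to 0.725 m from the base axis. Payload 3.1 kg.
Tool frame: the origin (TCP) lies on the centre line of the jaws, within the pads' length; the fingertips stand 11 mm ahead of it and the grasp point (between the pads) lies 8 mm behind it (env.nose_length is the distance from the TCP to the fingertips, in m); z points along the fingers, y is the line along which they close (so a half turn about z gives the same grasp; the last joint's range is limited). The gripper opens to 85 mm and grips with 20 to 120 N. Pads are 22 mm wide; open, the fingers measure 114 mm over their backs; the gripper's body (76 mm by 85 mm) begins 54 mm behind the grasp point. The pads swing forward as they close: fully open they stand 13 mm farther back than shut.
Start: joints at [-1.382, 0.048, 0.099, 1.622, 0, 1.443], TCP at [0.164, -0.499, 0.242] pointing down, gripper open.
Joint ranges: [-2.91, 2.91], [-0.99, 1.94], [-1.21, 1.42], [-2.12, 2.29], [-1.49, 1.47], [-3.14, 3.14]. Speed limits (rad/s): [2.79, 2.79, 3.14, 3.14, 3.14, 3.14].

## Interface

Orientations are given as [roll, pitch, yaw] about the fixed x, y, z axes, in that order (R = Rz(yaw) Ry(pitch) Rx(roll)).
In Python, from plant import env gives the robot as it stands. The module is installed in compiled form; this text tells all that it offers.
- The arm moves only by the shell command python3 -m jog 'ROWS' [FORCE]. ROWS is JSON, a list of rows, each an object with "linear": the shift along the tool's x, y, z in mm, a list of three; "turn": the turn about the tool's z in degrees; "claw": the closure, from 0 (fully open) to 1 (shut). A call has 1 to 12 rows; each row is the pose to reach, as a shift and turn from the pose commanded when the call began, along the tool's axes at that moment; what a row does not reach only later rows make up. A row lasts 1/8 s, in which the tool goes at most 62.5 mm and 10.7 degrees, less where a joint would pass 70% of its speed; a pose out of reach is approached as far as the arm can. A call with a gripper value outside its range is refused whole. The fingers move at their own pace and stop on an object; FORCE is the grip in N (left out, the last holds). Time passes only in rows, so rows that repeat a pose let the fingers close. It gives the time, the measured TCP pose, the force, the opening and the grip force at its end, in the units of the state.
- env.get_obs(): the state, without advancing time (a new reading comes with each control period).
- env.camera(name): name is "side" or "top" or "wrist"; returns the picture (400x640x3 uint8, red, green, blue); there is no depth.
- env.get_calibration(name): a dict with "fov_y" (degrees; the focal length in pixels is half the picture's height over the tangent of half this angle, whatever the lens; pixels are square), "cx", "cy" (the principal point, pixels), "rvec" (rotation vector, rad) and "tvec" (3), from world to camera coordinates, as OpenCV has them; the wrist camera has in their place "tool_from_camera" (4x4, takes a point from camera to tool coordinates, whose origin is the TCP and whose axes are the flange's). Camera axes: x right, y down, z forward; pixel columns grow to the right and rows downward; lengths in m; the calibration is good to about 2 mm. A picture is of the moment at which its call begins: read the wrist's pose just before it. get_calibration takes no time and is no camera call.
- env.finish_job(): hands the job in; it is judged then, once.
Trained networks look in the newest picture that a camera, given by its name, has taken for a name from the list of things; names that differ only in an ending like _2 or _b are one class to them, and where a whole thing is asked for, a point or a joint stands for the part that bears it (a point fixed in the world has none). Each returns a list of dicts, best first, with "conf" (0 to 1); they miss things now and then, are a little off and sometimes report something else, mostly with a low value. They report only what shows in the picture. A call takes as long as a camera call. They do not tell look-alikes from the thing itself.
- env.trace(camera, target): "pixels" (400x640 bool, what is visible of it).
- env.mark_of(camera, target): "point" ([x, y, z] in m, in world coordinates, good to about 4 mm: a listed point, or the origin of a listed thing).
The state is a dict: "time": time; "joint_pos": joint angles; "qvel": joint speeds; "tau": joint torques, N m; "tcp_pos": TCP position; "tcp_rot": TCP orientation; "force": force on the tool from outside, world axes, zero at the start; "torque": the same for the moment, N m; "gripper_width": finger opening in m; "grasp_force": force on a finger pad.
Only numpy, scipy, OpenCV 4.12 (cv2) and the standard library are available. Lean on these libraries where they do the work, as an engineer would, in place of code of your own. Each camera call takes 0.05 s, during which the arm holds its last target. There are 200 camera calls.

## Working session

There is one attempt and no reset: what is moved stays moved. The work goes in short steps, Python scripts to look and compute and a shell command to move; the robot and the scene stay as the last step left them, time stands still between calls to the robot, and variables do not carry over. Pictures are saved under pics/ and viewed, at most 10 in all, crops included, and the job is handed in when it is done.

```bash
mkdir -p pics
cat > h.py <<'E'
import numpy as np, cv2
from scipy.spatial.transform import Rotation as R
from plant import env
def save(img,n): cv2.imwrite('pics/'+n,img[:,:,::-1])
def K(c):
    f=200/np.tan(np.radians(c['fov_y'])/2); return np.array([[f,0,c['cx']],[0,f,c['cy']],[0,0,1.]])
def pose(name,o=None):
    c=env.get_calibration(name)
    if name!='wrist':
        Rm=R.from_rotvec(np.ravel(c['rvec'])).as_matrix(); t=np.ravel(c['tvec']); return K(c),Rm,t
    o=o or env.get_obs(); T=np.eye(4); T[:3,:3]=R.from_euler('xyz',o['tcp_rot']).as_matrix(); T[:3,3]=o['tcp_pos']
    W=np.linalg.inv(T@np.array(c['tool_from_camera'])); return K(c),W[:3,:3],W[:3,3]
def proj(P,kp):
    k,Rm,t=kp; q=(np.atleast_2d(P)@Rm.T+t)@k.T; return q[:,:2]/q[:,2:]
def onplane(uv,z,kp):
    k,Rm,t=kp; uv=np.atleast_2d(uv); d=np.c_[uv,np.ones(len(uv))]@np.linalg.inv(k).T@Rm; c=-Rm.T@t
    return c+d*((z-c[2])/d[:,2:])
E
python3 - <<'E'
from h import *
np.set_printoptions(precision=4,suppress=True)
ims=[]
for n in('top','side'):
    im=env.camera(n); save(im,n+'1.png')
    for t in('probe','stand','gearbox','bar_mid','seam_start','seam_corner','seam_end','tray','oil','wrench'):
        for d in env.mark_of(n,t):
            p=np.array(d['point']); print(n,t,round(d['conf'],2),p,proj(p,pose(n))[0].round())
o=env.get_obs();print(o['tcp_pos'],o['tcp_rot'],o['gripper_width'],env.get_calibration('wrist'),env.nose_length)
E
```

```text
top probe 0.67 [ 0.5447 -0.3114  0.0014] [450. 195.]
top probe 0.46 [ 0.4404 -0.2759  0.0105] [440. 236.]
top stand 0.88 [ 0.4404 -0.2787 -0.0024] [439. 237.]
top stand 0.73 [ 0.494  -0.0761  0.1099] [362. 212.]
top stand 0.17 [0.4072 0.2981 0.005 ] [209. 255.]
top gearbox 0.79 [ 0.5725  0.0115 -0.0023] [323. 187.]
top gearbox 0.36 [ 0.4403 -0.2746 -0.002 ] [438. 237.]
top bar_mid 0.64 [0.5237 0.014  0.1508] [322. 198.]
top seam_start 0.65 [ 0.6038 -0.0861  0.1102] [364. 165.]
top seam_corner 0.84 [ 0.4912 -0.0763  0.1116] [362. 213.]
top seam_end 0.9 [0.5054 0.1077 0.1103] [282. 209.]
top tray 0.8 [ 0.4169  0.3043 -0.0006] [207. 251.]
top oil 0.63 [ 0.6354  0.3239 -0.0018] [201. 166.]
top wrench 0.6 [ 0.6671 -0.3812 -0.0016] [474. 147.]
top wrench 0.52 [ 0.418   0.3045 -0.0022] [207. 251.]
side probe 0.92 [ 0.5421 -0.3136 -0.0018] [378. 341.]
side probe 0.65 [ 0.4364 -0.2802  0.009 ] [324. 345.]
side stand 0.74 [ 0.4397 -0.2782  0.0033] [325. 345.]
side stand 0.66 [0.4036 0.2991 0.0025] [222. 155.]
side gearbox 0.64 [ 0.57    0.0069 -0.0011] [325. 217.]
side bar_mid 0.57 [0.5037 0.1087 0.1109] [281. 166.]
side seam_start 0.84 [ 0.6019 -0.0855  0.1087] [357. 216.]
side seam_corner 0.84 [ 0.4924 -0.0782  0.1054] [309. 232.]
side seam_end 0.65 [0.505  0.1077 0.1122] [282. 166.]
side tray 0.87 [0.4186 0.3044 0.0022] [227. 152.]
side oil 0.74 [0.6305 0.3208 0.0025] [297. 125.]
side wrench 0.77 [ 0.6703 -0.3806 -0.0024] [450. 345.]
[ 0.1635 -0.4989  0.2423] [-3.1416  0.      0.3168] 0.08569492815238257 {'fov_y': 59.93516435143969, 'cx': 322.2211126436349, 'cy': 198.58923482686694, 'tool_from_camera': array([[-0.0003, -0.9447, -0.3279,  0.0822],
       [ 1.    , -0.0003,  0.0001, -0.    ],
       [-0.0002, -0.3279,  0.9447, -0.1322],
       [ 0.    ,  0.    ,  0.    ,  1.    ]])} 0.011
```

View pics/top1.png

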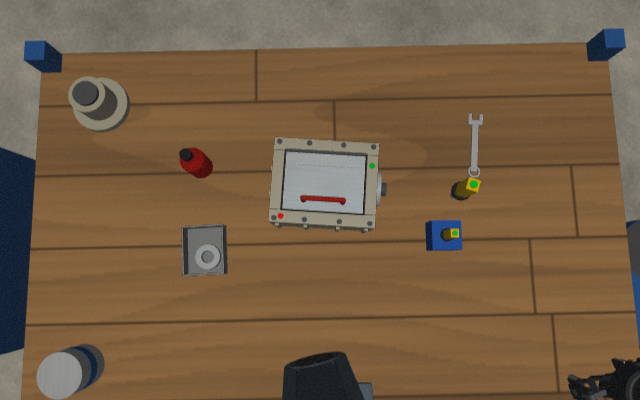

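View pics/side1.png

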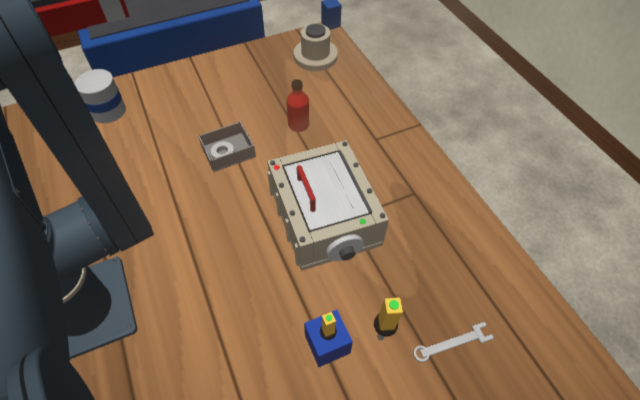

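Look-alikes: the small yellow probe is in the blue stand (top 454,233; side 328,322). A bigger one stands free on the table (top 473,185; side 392,310). I choose the smaller one in the stand. I'll move above it and check with a close view.

```bash
python3 -m jog '[{"linear":[55,-20,-10],"turn":3,"claw":0},{"linear":[110,-41,-20],"turn":6,"claw":0},{"linear":[165,-62,-20],"turn":9,"claw":0},{"linear":[220,-83,-20],"turn":12,"claw":0},{"linear":[275,-104,-20],"turn":15,"claw":0},{"linear":[331,-124,-20],"turn":18,"claw":0},{"linear":[331,-124,-20],"turn":18,"claw":0},{"linear":[331,-124,-20],"turn":18,"claw":0}]'
python3 - <<'E'
from h import *
o=env.get_obs();im=env.camera('wrist');save(im,'w1.png')
for t in('probe','stand'):
    for d in env.mark_of('wrist',t):
        p=np.array(d['point']); print(t,round(d['conf'],2),p.round(4),proj(p,pose('wrist',o))[0].round())
print(o['tcp_pos'],o['tcp_rot'],o['time'],o['joint_pos'])
E
```

```text
time: 2.1
tcp_pos: [0.4393, -0.2779, 0.2622]
tcp_rot: [3.141, 0.001, 0.004]
force: [-0.3, -1.0, -0.5]
gripper_width: 0.0851
grasp_force: 0.0
probe 0.89 [ 0.543  -0.3348  0.031 ] [380.  55.]
probe 0.77 [ 0.4388 -0.2795  0.0092] [323. 156.]
stand 0.86 [ 0.4395 -0.2768 -0.0005] [320. 153.]
[ 0.43925271 -0.27793171  0.26224014] [3.14129757e+00 7.57872723e-04 3.67069303e-03] 2.1 [-6.92785549e-01  4.09249248e-02  1.31658870e-01  1.66192236e+00
 -7.12541303e-04  2.44513644e+00]
```

View pics/w1.png

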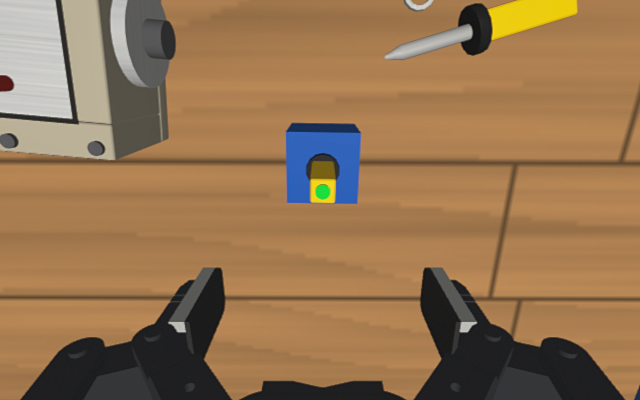

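The wrist view shows the small probe's square top with its green light at (322,191), in the stand and axis-aligned. The big look-alike stands well ahead at (480,25). The hatch will need the jaws closing along x, so I'll grasp with the tool at yaw 90.

```bash
python3 - <<'E'
from h import *
o=env.get_obs();im=cv2.imread('pics/w1.png');kp=pose('wrist',o)
h=cv2.cvtColor(im,cv2.COLOR_BGR2HSV); sub=h[160:215,295:350]
m=((sub[...,0]>20)&(sub[...,0]<75)&(sub[...,1]>120)&(sub[...,2]>170)).astype('u1')
ys,xs=np.nonzero(m); print(xs.min()+295,xs.max()+295,ys.min()+160,ys.max()+160)
r=cv2.minAreaRect(np.c_[xs+295,ys+160].astype('f4'));print(r, onplane(r[0],.140,kp))
g=((sub[...,0]>50)&(sub[...,0]<75)&(sub[...,1]>120));ys,xs=np.nonzero(g);c=(xs.mean()+295,ys.mean()+160);print(c,onplane(c,.141,kp))
print(onplane([[287,132],[360,132],[287,203],[358,203]],.07,kp))
E
python3 -m jog '[{"linear":[0,0,0],"turn":-10,"claw":0},{"linear":[0,0,0],"turn":-20,"claw":0},{"linear":[0,0,0],"turn":-30,"claw":0},{"linear":[0,0,0],"turn":-40,"claw":0},{"linear":[0,0,0],"turn":-50,"claw":0},{"linear":[0,0,0],"turn":-60,"claw":0},{"linear":[0,0,0],"turn":-70,"claw":0},{"linear":[0,0,0],"turn":-80,"claw":0},{"linear":[0,0,0],"turn":-90,"claw":0},{"linear":[0,0,0],"turn":-90,"claw":0}]'
python3 - <<'E'
from h import *
o=env.get_obs();im=env.camera('wrist');save(im,'w2.png');kp=pose('wrist',o)
im=im[:,:,::-1];h=cv2.cvtColor(np.ascontiguousarray(im),cv2.COLOR_BGR2HSV); sub=h[100:300,200:440]
g=((sub[...,0]>50)&(sub[...,0]<75)&(sub[...,1]>120)).astype('u1')
n,l,s,c=cv2.connectedComponentsWithStats(g)
for i in range(1,n):
    if s[i,4]>30: print(s[i,4],c[i]+[200,100],onplane(c[i]+[200,100],.141,kp))
for t in('probe','stand','gearbox','seam_corner','seam_start','bar_mid'):
    for d in env.mark_of('wrist',t):
        p=np.array(d['point']); print(t,round(d['conf'],2),p.round(4),proj(p,kp)[0].round())
print(o['tcp_pos'],o['tcp_rot'],o['time'])
E
```

```text
310 334 179 202
((322.0, 190.5), (23.0, 24.0), 90.0) [[ 0.43903097 -0.27965317  0.14      ]]
(np.float64(322.3878787878788), np.float64(191.52727272727273)) [[ 0.43852325 -0.279951    0.141     ]]
[[ 0.47358829 -0.24716953  0.07      ]
 [ 0.47359694 -0.31496293  0.07      ]
 [ 0.40349012 -0.2448534   0.07      ]
 [ 0.40348591 -0.31549478  0.07      ]]
time: 3.5
tcp_pos: [0.4386, -0.279, 0.2624]
tcp_rot: [3.142, 0.0, 1.569]
force: [0.0, -0.2, -0.5]
gripper_width: 0.0854
grasp_force: 0.0
163 [326.52760736 193.46625767] [[ 0.43954958 -0.27907014  0.141     ]]
probe 0.96 [ 0.5446 -0.3333  0.0287] [419. 208.]
probe 0.92 [ 0.4402 -0.2794  0.0116] [326. 158.]
stand 0.74 [ 4.415e-01 -2.781e-01 -1.000e-04] [327. 154.]
seam_corner 0.21 [ 4.417e-01 -2.801e-01  2.000e-04] [327. 156.]
[ 0.43855661 -0.27900536  0.26243405] [3.14154425e+00 2.09610558e-04 1.56902000e+00] 3.5
```

View pics/w2.png

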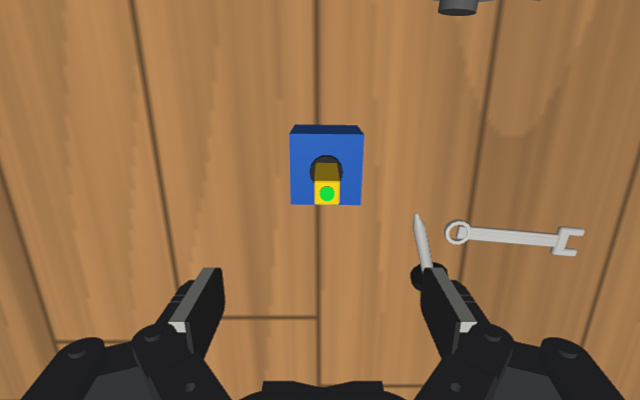

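Run:
```python
from h import *
im=env.camera('side');save(cv2.resize(im[270:390,260:510],None,fx=3,fy=3,interpolation=cv2.INTER_CUBIC),'s2.png')
o=env.get_obs();k2=pose('wrist',o)
o1=dict(o);o1['tcp_pos']=[.43925,-.27793,.26224];o1['tcp_rot']=[3.1413,.00076,.00367];k1=pose('wrist',o1)
def tri(a,b):
    P1=k1[0]@np.c_[k1[1],k1[2]];P2=k2[0]@np.c_[k2[1],k2[2]]
    X=cv2.triangulatePoints(P1,P2,np.array(a,float),np.array(b,float)).ravel();print((X[:3]/X[3]).round(4),proj(X[:3]/X[3],k1),proj(X[:3]/X[3],k2))
tri((386,57),(418,215)); tri((474,28),(428,280))
```

```text
[ 0.542  -0.3355  0.0412] [[386.02944894  57.02770056]] [[418.02417382 214.97500546]]
[ 0.5662 -0.4206  0.0325] [[476.13386547  30.29105927]] [[429.75785194 278.26686476]]
```

View pics/s2.png

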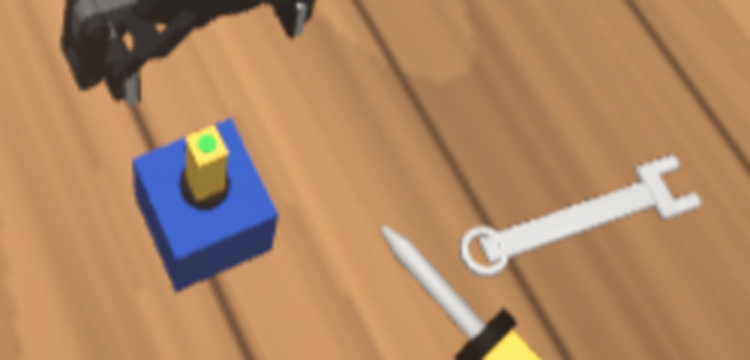

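The side crop shows the small probe still upright in the stand (205,160 in the crop). The big look-alike was balancing and has toppled by itself, and it lies clear of the grasp. I'm going down to grasp.

```bash
python3 -m jog '[{"linear":[0,0.5,50],"turn":0,"claw":0},{"linear":[0,0.5,100],"turn":0,"claw":0},{"linear":[0,0.5,140],"turn":0,"claw":0},{"linear":[0,0.5,157],"turn":0,"claw":0},{"linear":[0,0.5,157],"turn":0,"claw":0.5},{"linear":[0,0.5,157],"turn":0,"claw":1},{"linear":[0,0.5,157],"turn":0,"claw":1},{"linear":[0,0.5,157],"turn":0,"claw":1},{"linear":[0,0.5,157],"turn":0,"claw":1},{"linear":[0,0.5,157],"turn":0,"claw":1}]' 50
```

```text
time: 5.15
tcp_pos: [0.4409, -0.2787, 0.1072]
tcp_rot: [3.139, 0.002, 1.573]
force: [0.1, 0.4, 6.3]
gripper_width: 0.0195
grasp_force: 50.2
```

```bash
python3 -m jog '[{"linear":[0,0,-20],"turn":0,"claw":1},{"linear":[0,0,-55],"turn":0,"claw":1},{"linear":[0,0,-95],"turn":0,"claw":1},{"linear":[20,15,-130],"turn":0,"claw":1},{"linear":[55,45,-140],"turn":0,"claw":1},{"linear":[90,75,-140],"turn":0,"claw":1},{"linear":[125,105,-140],"turn":0,"claw":1},{"linear":[160,135,-140],"turn":0,"claw":1},{"linear":[182,155,-140],"turn":0,"claw":1},{"linear":[193,162,-140],"turn":0,"claw":1},{"linear":[193,162,-140],"turn":0,"claw":1},{"linear":[193,162,-140],"turn":0,"claw":1}]'
python3 - <<'E'
from h import *
o=env.get_obs();im=env.camera('wrist');save(im,'w3.png');kp=pose('wrist',o)
print(o['tcp_pos'],o['tcp_rot'],o['time'],kp[1].tolist(),kp[2])
for t in('probe_tip','gearbox','seam_corner','seam_start','seam_end','bar_mid'):
    for d in env.mark_of('wrist',t):
        p=np.array(d['point']); print(t,round(d['conf'],2),p.round(4),proj(p,kp)[0].round())
for n in('top','side'):
    env.camera(n)
    for t in('probe_tip','seam_start','gearbox','bar_mid'):
      for d in env.mark_of(n,t):
        p=np.array(d['point']); print(n,t,round(d['conf'],2),p.round(4))
E
```

```text
time: 6.65
tcp_pos: [0.6008, -0.0855, 0.2453]
tcp_rot: [-3.141, 0.0, 1.572]
force: [-0.2, -0.5, -0.9]
gripper_width: 0.0193
grasp_force: 49.7
[ 0.60075192 -0.0854838   0.24529881] [-3.14089348e+00  4.83624531e-04  1.57229597e+00] 6.65 [[0.999997823981682, 0.0012246102424935674, -0.0016888936185699048], [0.0017105882978460888, -0.9447400692545943, 0.32781591699077106], [-0.00119411874457212, -0.32781809265899087, -0.9447401082868481]] [-0.59802017 -0.12641987  0.35674881]
probe_tip 0.72 [ 0.605  -0.0862  0.1439] [331. 203.]
gearbox 0.96 [ 0.5668  0.0131 -0.0017] [292.  63.]
seam_corner 0.7 [ 0.491  -0.0797  0.1084] [189. 180.]
seam_start 0.61 [ 0.6027 -0.0916  0.1158] [328. 197.]
seam_start 0.22 [ 0.4901 -0.083   0.1089] [188. 184.]
bar_mid 0.58 [0.5228 0.0122 0.1466] [200.  54.]
top probe_tip 0.87 [ 0.5424 -0.3374  0.0362]
top probe_tip 0.34 [ 4.405e-01 -2.753e-01 -4.000e-04]
top gearbox 0.75 [ 0.5724  0.0096 -0.0055]
top bar_mid 0.69 [0.5229 0.0141 0.1464]
side probe_tip 0.89 [ 0.6048 -0.0861  0.1507]
side probe_tip 0.59 [ 0.5365 -0.3378  0.0366]
side seam_start 0.94 [ 0.6058 -0.088   0.1076]
side gearbox 0.93 [ 0.57    0.0111 -0.002 ]
side bar_mid 0.96 [0.5234 0.0139 0.1536]
```

View pics/w3.png

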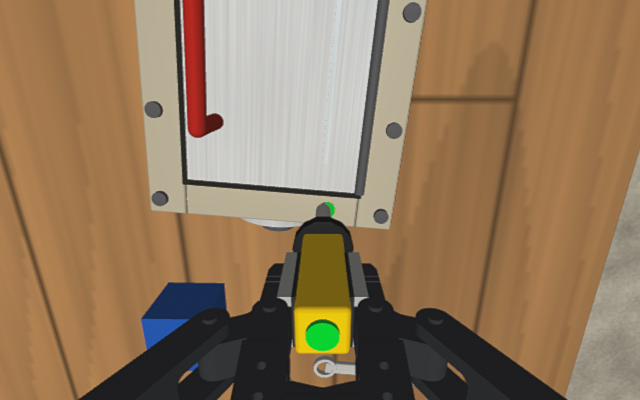

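Run:
```python
from h import *
im=cv2.imread('pics/w3.png')
o=env.get_obs();kp=pose('wrist',o);g=im.max(2).astype(int)
# side seam: for columns find dark centroid rows near line (186,182)-(362,195)
P=[]
for u in range(195,300,5):
    v0=182+(u-186)*13/176; r=np.arange(int(v0)-8,int(v0)+9); w=np.clip(120-g[r,u],0,None)
    if w.sum()>0: P.append((u,(r*w).sum()/w.sum()))
Q=[]
for v in range(20,175,8):
    u0=177+v*9/182; c=np.arange(int(u0)-8,int(u0)+9); w=np.clip(120-g[v,c],0,None)
    if w.sum()>0: Q.append(((c*w).sum()/w.sum(),v))
def line(S):
    X=onplane(np.array(S),.110,kp)[:,:2]; vx,vy,x,y=cv2.fitLine(X.astype('f4'),cv2.DIST_HUBER,0,.001,.001).ravel(); 
    res=np.abs((X-[x,y])@[-vy,vx]); print(np.degrees(np.arctan2(vy,vx)),res.max(),len(X)); return np.array([x,y]),np.array([vx,vy])
a,da=line(P);b,db=line(Q)
s=np.linalg.solve(np.c_[da,-db],b-a);c=a+da*s[0];print('corner',c)
hs=cv2.cvtColor(im,cv2.COLOR_BGR2HSV);sub=hs[195:222,318:345];ys,xs=np.nonzero((sub[...,0]>50)&(sub[...,0]<75)&(sub[...,1]>120));print('green',onplane((xs.min()/2+xs.max()/2+318,ys.min()/2+ys.max()/2+195),.11,kp))
cv2.imwrite('pics/c3.png',cv2.resize(im[160:260,270:400],None,fx=6,fy=6,interpolation=cv2.INTER_CUBIC))
print('tip z .1455 at px325,205',onplane([(322,205),(325,205),(328,205)],.1465,kp))
```

```text
-4.803585 0.00011418205796845301 21
85.20476 8.709617082949358e-05 20
corner [ 0.48851815 -0.07922018]
green [[ 0.60512698 -0.10253976  0.11      ]]
tip z .1455 at px325,205 [[ 0.59896526 -0.08563766  0.1465    ]
 [ 0.6010931  -0.0856316   0.1465    ]
 [ 0.6032209  -0.08562554  0.1465    ]]
```

View pics/c3.png

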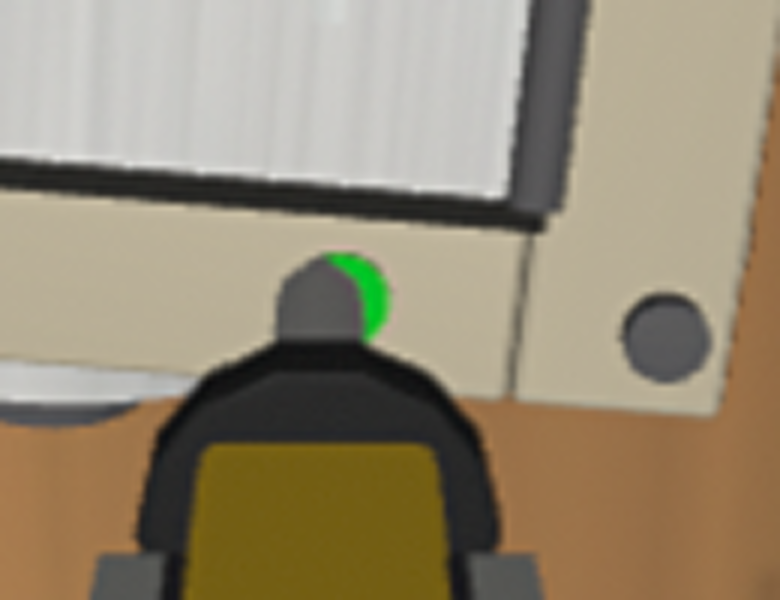

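The close view shows the tip at about (324,203), in front of the green dot and slightly inside it. The seam line runs just above it. I'm going down to about 14 mm above the seam start for one check.

```bash
python3 -m jog '[{"linear":[-1.5,1,8],"turn":0,"claw":1},{"linear":[-3,2,16],"turn":0,"claw":1},{"linear":[-3.5,2.5,24],"turn":0,"claw":1},{"linear":[-3.5,2.5,24],"turn":0,"claw":1},{"linear":[-3.5,2.5,24],"turn":0,"claw":1}]'
python3 - <<'E'
from h import *
o=env.get_obs();im=env.camera('wrist');save(cv2.resize(im[150:250,260:390],None,fx=6,fy=6,interpolation=cv2.INTER_CUBIC),'c4.png');kp=pose('wrist',o)
save(im,'w4.png');print(o['tcp_pos'],o['tcp_rot'])
im2=env.camera('side');save(im2,'s4.png')
kt=pose('side')
c=np.array([.4885,-.0792,.11]);ex=np.array([np.cos(.0838),-np.sin(.0838),0]);ey=np.array([np.sin(.0838),np.cos(.0838),0])
for nm,p in(('start',c+.115*ex),('corner',c),('end',c+.19*ey)):print(nm,p,proj(p,kp),proj(p,kt))
for t in('probe_tip',):
  for n in('wrist','side'):
    for d in env.mark_of(n,t):
        p=np.array(d['point']); print(n,t,round(d['conf'],2),p.round(4),proj(p,pose(n,o))[0])
E
```

```text
time: 8.12
tcp_pos: [0.6039, -0.088, 0.2213]
tcp_rot: [-3.142, -0.0, 1.573]
force: [1.0, 0.0, -1.8]
gripper_width: 0.0192
grasp_force: 49.7
[ 0.60390121 -0.08796987  0.22129613] [-3.14152455e+00 -6.63009311e-05  1.57343662e+00]
start [ 0.60309645 -0.08882572  0.11      ] [[324.27081203 198.80900808]] [[358.45875987 216.67624177]]
corner [ 0.4885 -0.0792  0.11  ] [[168.22485036 186.01870305]] [[307.45559815 231.8215442 ]]
end [0.50440337 0.11013326 0.11      ] [[ 148.12897582 -140.04237757]] [[281.04409454 166.13643577]]
wrist probe_tip 0.82 [ 0.6053 -0.0869  0.1174] [327.38397577 199.65839136]
side probe_tip 0.77 [ 0.5987 -0.0896  0.1252] [357.31067061 213.62253353]
side probe_tip 0.6 [ 0.5381 -0.3378  0.0356] [384.65343604 346.4403965 ]
```

View pics/c4.png

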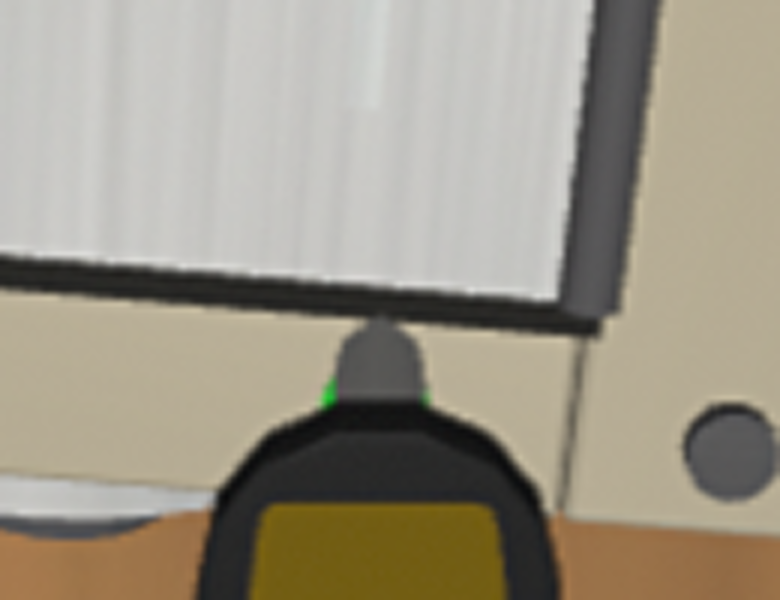

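Run:
```python
from h import *
im=cv2.imread('pics/w4.png');o=env.get_obs();kp=pose('wrist',o);g=im.max(2).astype(int);print(o['tcp_pos'])
P=[]
for u in range(185,318,5):
    v0=186+(u-168)*13/156+1; r=np.arange(int(v0)-9,int(v0)+10); w=np.clip(110-g[r,u],0,None)
    if w.sum()>0: P.append((u,(r*w).sum()/w.sum()))
Q=[]
for v in range(10,170,8):
    u0=168-(186-v)*20/326; c=np.arange(int(u0)-10,int(u0)+11); w=np.clip(110-g[v,c],0,None)
    if w.sum()>0: Q.append(((c*w).sum()/w.sum(),v))
def line(S):
    X=onplane(np.array(S),.110,kp)[:,:2]; vx,vy,x,y=cv2.fitLine(X.astype('f4'),cv2.DIST_HUBER,0,.001,.001).ravel()
    print(np.degrees(np.arctan2(vy,vx)),np.abs((X-[x,y])@[-vy,vx]).max(),len(X)); return np.array([x,y]),np.array([vx,vy])
a,da=line(P);b,db=line(Q);s=np.linalg.solve(np.c_[da,-db],b-a);c=a+da*s[0];print('corner',c,P[0],P[-1],'start',c+da*.115*np.sign(da[0]),'end',c+.19*db*np.sign(db[1]))
print('tip',onplane((323.3,203.3),.1241,kp))
```

```text
[ 0.60415512 -0.08800393  0.22185302]
-4.8783355 8.501426390147668e-05 27
85.32742 0.0002784959996921003 20
corner [ 0.48775798 -0.08041893] (185, np.float64(188.77620396600565)) (315, np.float64(199.52238805970148)) start [ 0.6023414  -0.09019855] end [0.50323564 0.1089496 ]
tip [[ 0.6026934  -0.08754147  0.1241    ]]
```

```bash
python3 -m jog '[{"linear":[-2.7,-0.4,5],"turn":0,"claw":1},{"linear":[-2.7,-0.4,8.6],"turn":0,"claw":1},{"linear":[-2.7,-0.4,8.6],"turn":0,"claw":1},{"linear":[-2.3,-5.4,8.6],"turn":0,"claw":1},{"linear":[-1.8,-10.4,8.6],"turn":0,"claw":1},{"linear":[-1.4,-15.3,8.6],"turn":0,"claw":1},{"linear":[-0.9,-20.3,8.6],"turn":0,"claw":1},{"linear":[-0.5,-25.3,8.6],"turn":0,"claw":1},{"linear":[-0.1,-30.3,8.6],"turn":0,"claw":1},{"linear":[0.4,-35.3,8.6],"turn":0,"claw":1},{"linear":[0.8,-40.2,8.6],"turn":0,"claw":1},{"linear":[1.3,-45.2,8.6],"turn":0,"claw":1}]'
python3 - <<'E'
from h import *
o=env.get_obs();print(o['tcp_pos'],o['force'])
im=env.camera('wrist');save(cv2.resize(im[150:250,260:390],None,fx=4,fy=4,interpolation=cv2.INTER_CUBIC),'c5.png');save(im,'w5.png')
E
```

```text
time: 9.82
tcp_pos: [0.5584, -0.0868, 0.2127]
tcp_rot: [-3.142, 0.0, 1.573]
force: [-0.1, -0.1, -1.2]
gripper_width: 0.0193
grasp_force: 49.7
[ 0.55840293 -0.08680454  0.21270846] [-0.09717301 -0.13475397 -1.24089925]
```

View pics/c5.png

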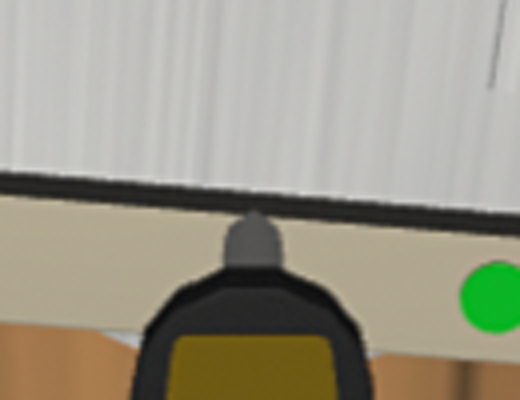

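The tip is on the seam, with the tip at (323,202) and the seam at row 200, so I continue.

```bash
python3 -m jog '[{"linear":[0.4,-5,0],"turn":0,"claw":1},{"linear":[0.9,-10,0],"turn":0,"claw":1},{"linear":[1.3,-14.9,0],"turn":0,"claw":1},{"linear":[1.7,-19.9,0],"turn":0,"claw":1},{"linear":[2.2,-24.9,0],"turn":0,"claw":1},{"linear":[2.6,-29.9,0],"turn":0,"claw":1},{"linear":[3.1,-34.9,0],"turn":0,"claw":1},{"linear":[3.5,-39.8,0],"turn":0,"claw":1},{"linear":[3.9,-44.8,0],"turn":0,"claw":1},{"linear":[4.4,-49.8,0],"turn":0,"claw":1},{"linear":[4.8,-54.8,0],"turn":0,"claw":1},{"linear":[5.2,-59.7,0],"turn":0,"claw":1}]'
python3 -m jog '[{"linear":[0.4,-5,0],"turn":0,"claw":1},{"linear":[0.9,-10,0],"turn":0,"claw":1},{"linear":[0.9,-10,0],"turn":0,"claw":1},{"linear":[5.9,-9.6,0],"turn":0,"claw":1},{"linear":[10.9,-9.2,0],"turn":0,"claw":1},{"linear":[15.8,-8.7,0],"turn":0,"claw":1},{"linear":[20.8,-8.3,0],"turn":0,"claw":1},{"linear":[25.8,-7.9,0],"turn":0,"claw":1},{"linear":[30.8,-7.5,0],"turn":0,"claw":1},{"linear":[35.8,-7.1,0],"turn":0,"claw":1},{"linear":[40.7,-6.7,0],"turn":0,"claw":1},{"linear":[45.7,-6.2,0],"turn":0,"claw":1}]'
python3 - <<'E'
from h import *
o=env.get_obs();print(o['tcp_pos'],o['force'])
im=env.camera('wrist');save(im,'w6.png');kp=pose('wrist',o)
save(cv2.resize(im[150:250,260:390],None,fx=4,fy=4,interpolation=cv2.INTER_CUBIC),'c6.png')
for t in('seam_end','bar_mid','seam_corner'):
    for d in env.mark_of('wrist',t):
        p=np.array(d['point']); print(t,round(d['conf'],2),p.round(4))
E
```

```text
time: 11.38
tcp_pos: [0.4987, -0.0817, 0.2127]
tcp_rot: [3.142, 0.0, 1.573]
force: [0.0, -0.9, -1.0]
gripper_width: 0.0196
grasp_force: 49.7
time: 12.88
tcp_pos: [0.4927, -0.0358, 0.2127]
tcp_rot: [3.142, 0.0, 1.573]
force: [0.1, 0.7, -1.7]
gripper_width: 0.0198
grasp_force: 49.7
[ 0.49273021 -0.03575751  0.21271114] [ 0.13740551  0.73701818 -1.74036815]
seam_end 0.25 [ 0.4462 -0.2791  0.0022]
bar_mid 0.84 [0.5222 0.0132 0.1478]
bar_mid 0.25 [ 0.5673  0.0102 -0.0032]
```

View pics/w6.png

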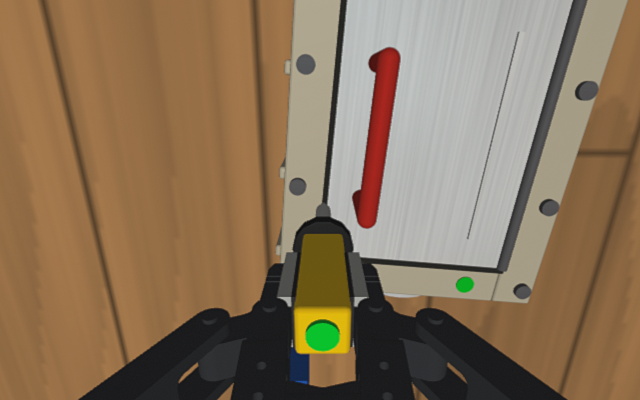

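The tip is at (322,204) and the seam passes close to its right. I'll measure the offset numerically.

Run:
```python
from h import *
im=cv2.imread('pics/w6.png');o=env.get_obs();kp=pose('wrist',o);g=im.max(2).astype(int)
Q=[]
for v in range(10,190,6):
    u0=345-18*v/205; c=np.arange(int(u0)-7,int(u0)+8); w=np.clip(110-g[v,c],0,None)
    if w.sum()>0: Q.append(((c*w).sum()/w.sum(),v))
X=onplane(np.array(Q),.110,kp)[:,:2]; vx,vy,x,y=cv2.fitLine(X.astype('f4'),cv2.DIST_HUBER,0,.001,.001).ravel()
t=onplane((322.8,203),.1155,kp)[0]; n=np.array([vy,-vx])*np.sign(vy)
print(np.degrees(np.arctan2(vy,vx)),np.abs((X-[x,y])@n).max(),'tip',t,'offset of tip in +x',(t[:2]-[x,y])@n, 'line x at y=.1,.0', x+(np.array([.1095,0])-y)/vy*vx)
```

```text
85.147545 0.0001104734484286058 tip [ 0.49079482 -0.0351434   0.1155    ] offset of tip in +x -0.0010599204197437602 line x at y=.1,.0 [0.50413795 0.49484202]
```

```bash
python3 -m jog '[{"linear":[5,1.4,0],"turn":0,"claw":1},{"linear":[10,1.9,0],"turn":0,"claw":1},{"linear":[14.9,2.3,0],"turn":0,"claw":1},{"linear":[19.9,2.7,0],"turn":0,"claw":1},{"linear":[24.9,3.2,0],"turn":0,"claw":1},{"linear":[29.9,3.6,0],"turn":0,"claw":1},{"linear":[34.9,4.1,0],"turn":0,"claw":1},{"linear":[39.8,4.5,0],"turn":0,"claw":1},{"linear":[44.8,4.9,0],"turn":0,"claw":1},{"linear":[49.8,5.4,0],"turn":0,"claw":1},{"linear":[54.8,5.8,0],"turn":0,"claw":1},{"linear":[59.8,6.2,0],"turn":0,"claw":1}]'
python3 -m jog '[{"linear":[5,0.4,0],"turn":0,"claw":1},{"linear":[10,0.9,0],"turn":0,"claw":1},{"linear":[14.9,1.3,0],"turn":0,"claw":1},{"linear":[19.9,1.7,0],"turn":0,"claw":1},{"linear":[24.9,2.2,0],"turn":0,"claw":1},{"linear":[29.9,2.6,0],"turn":0,"claw":1},{"linear":[34.9,3.1,0],"turn":0,"claw":1},{"linear":[39.8,3.5,0],"turn":0,"claw":1},{"linear":[44.8,3.9,0],"turn":0,"claw":1},{"linear":[49.8,4.4,0],"turn":0,"claw":1},{"linear":[54.8,4.8,0],"turn":0,"claw":1},{"linear":[59.8,5.2,0],"turn":0,"claw":1}]'
python3 -m jog '[{"linear":[5,0.4,0],"turn":0,"claw":1},{"linear":[10,0.9,0],"turn":0,"claw":1},{"linear":[14.9,1.3,0],"turn":0,"claw":1},{"linear":[19.9,1.7,0],"turn":0,"claw":1},{"linear":[24.9,2.2,0],"turn":0,"claw":1},{"linear":[24.9,2.2,0],"turn":0,"claw":1},{"linear":[24.9,2.2,0],"turn":0,"claw":1}]'
python3 - <<'E'
from h import *
o=env.get_obs();print(o['tcp_pos'],o['force'])
im=env.camera('wrist');save(im,'w7.png')
save(cv2.resize(im[150:250,260:390],None,fx=4,fy=4,interpolation=cv2.INTER_CUBIC),'c7.png')
E
```

```text
time: 14.58
tcp_pos: [0.4988, 0.0241, 0.2127]
tcp_rot: [-3.142, -0.0, 1.573]
force: [-0.2, 0.3, -0.6]
gripper_width: 0.0192
grasp_force: 49.7
time: 16.08
tcp_pos: [0.5038, 0.0839, 0.2127]
tcp_rot: [3.142, -0.0, 1.573]
force: [0.6, -0.4, -1.0]
gripper_width: 0.0193
grasp_force: 49.7
time: 16.95
tcp_pos: [0.5059, 0.1084, 0.2127]
tcp_rot: [-3.142, 0.0, 1.573]
force: [-0.3, 0.5, -0.7]
gripper_width: 0.0196
grasp_force: 49.7
[0.50591408 0.10839901 0.2126816 ] [-0.29242549  0.51888039 -0.71066287]
```

View pics/c7.png

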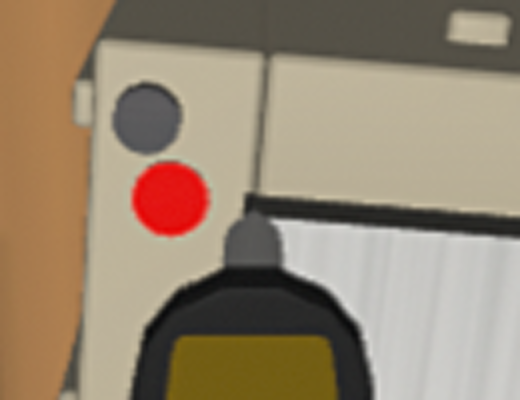

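The tip is exactly on the end corner by the red dot (tip at crop 253,212). Now I lift and go back over the stand.

```bash
python3 -m jog '[{"linear":[0,0,-25],"turn":0,"claw":1},{"linear":[-5,-1,-55],"turn":0,"claw":1},{"linear":[-30,-5,-60],"turn":0,"claw":1},{"linear":[-70,-12,-60],"turn":0,"claw":1},{"linear":[-120,-20,-60],"turn":0,"claw":1},{"linear":[-170,-29,-60],"turn":0,"claw":1},{"linear":[-220,-38,-60],"turn":0,"claw":1},{"linear":[-270,-46,-60],"turn":0,"claw":1},{"linear":[-320,-55,-50],"turn":0,"claw":1},{"linear":[-360,-62,-20],"turn":0,"claw":1},{"linear":[-380,-65,5],"turn":0,"claw":1},{"linear":[-387.7,-66.2,20],"turn":0,"claw":1}]'
python3 -m jog '[{"linear":[0,0,0],"turn":0,"claw":1},{"linear":[0,0,0],"turn":0,"claw":1}]'
python3 - <<'E'
from h import *
o=env.get_obs();print(o['tcp_pos'],o['force'])
im=env.camera('wrist');save(im,'w8.png');kp=pose('wrist',o)
save(cv2.resize(im[130:250,240:400],None,fx=4.5,fy=4.5,interpolation=cv2.INTER_CUBIC),'c8.png')
b=(im[...,2].astype(int)>im[...,0]+60).astype('u1')
n,l,s,c=cv2.connectedComponentsWithStats(b);i=1+s[1:,4].argmax();print(s[i])
print('stand ctr proj',proj([[.439,-.2797,.07],[.439,-.2797,.0]],kp))
print(np.c_[onplane([(323,203)],o['tcp_pos'][2]-.0972,kp)])
E
```

```text
time: 18.5
tcp_pos: [0.4397, -0.2802, 0.191]
tcp_rot: [-3.14, -0.002, 1.571]
force: [0.2, -0.6, -0.3]
gripper_width: 0.0198
grasp_force: 49.8
time: 18.75
tcp_pos: [0.4414, -0.2789, 0.1939]
tcp_rot: [3.14, 0.001, 1.575]
force: [0.5, 0.1, -0.3]
gripper_width: 0.0196
grasp_force: 49.8
[ 0.44140812 -0.27886347  0.19394624] [ 0.45928392  0.06445587 -0.32995986]
[ 277  135   94  100 7813]
stand ctr proj [[321.89288643 193.33178123]
 [321.92475733 170.65068973]]
[[ 0.43978476 -0.2780202   0.09674624]]
```

View pics/c8.png

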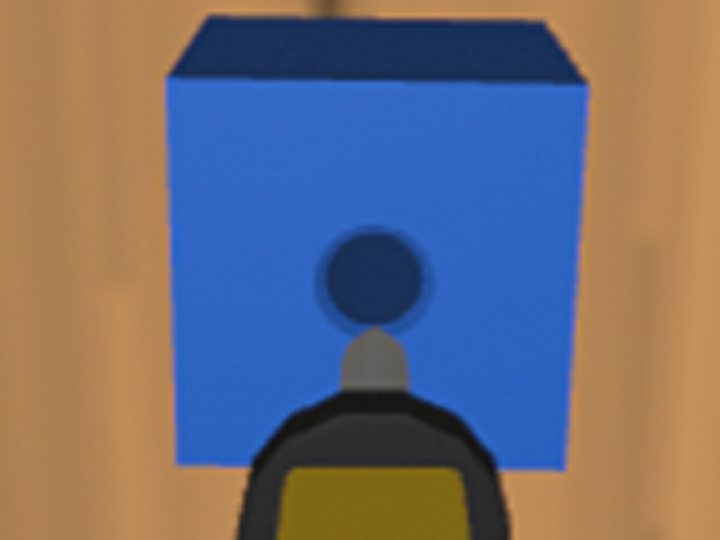

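The hole centre is at (323,192) and the tip at (323,203), about 27 mm above the block. That puts the tip about 1 mm off in y, within the clearance. I'm lowering it in.

```bash
python3 -m jog '[{"linear":[-1,0,8],"turn":0,"claw":1},{"linear":[-1,0,18],"turn":0,"claw":1},{"linear":[-1,0,28],"turn":0,"claw":1},{"linear":[-1,0,38],"turn":0,"claw":1},{"linear":[-1,0,48],"turn":0,"claw":1},{"linear":[-1,0,58],"turn":0,"claw":1},{"linear":[-1,0,68],"turn":0,"claw":1},{"linear":[-1,0,76],"turn":0,"claw":1},{"linear":[-1,0,82],"turn":0,"claw":1},{"linear":[-1,0,84.5],"turn":0,"claw":1},{"linear":[-1,0,84.5],"turn":0,"claw":1},{"linear":[-1,0,84.5],"turn":0,"claw":1}]'
```

```text
time: 20.3
tcp_pos: [0.441, -0.2806, 0.1087]
tcp_rot: [3.141, 0.001, 1.573]
force: [0.1, 0.0, -1.4]
gripper_width: 0.0195
grasp_force: 49.8
```

```bash
python3 -m jog '[{"linear":[0,0,1],"turn":0,"claw":1},{"linear":[0,0,1.5],"turn":0,"claw":1},{"linear":[0,0,1.5],"turn":0,"claw":1},{"linear":[0,0,1.5],"turn":0,"claw":0.5},{"linear":[0,0,1.5],"turn":0,"claw":0.3},{"linear":[0,0,1.5],"turn":0,"claw":0},{"linear":[0,0,1.5],"turn":0,"claw":0},{"linear":[0,0,-15],"turn":0,"claw":0},{"linear":[0,0,-50],"turn":0,"claw":0},{"linear":[0,0,-100],"turn":0,"claw":0},{"linear":[0,0,-140],"turn":0,"claw":0},{"linear":[0,0,-155],"turn":0,"claw":0}]'
python3 - <<'E'
from h import *
o=env.get_obs();im=env.camera('wrist');save(im,'w9.png');print(o['tcp_pos'])
for n in('wrist','side'):
    if n=='side':env.camera(n)
    for t in('probe','stand')+(('bar_mid','gearbox') if n=='side' else ()):
        for d in env.mark_of(n,t):
            print(n,t,round(d['conf'],2),np.round(d['point'],4))
h=cv2.cvtColor(im,cv2.COLOR_RGB2HSV); kp=pose('wrist',o);sub=h[100:300,200:440]
g=((sub[...,0]>50)&(sub[...,0]<75)&(sub[...,1]>120)).astype('u1');n,l,s,c=cv2.connectedComponentsWithStats(g)
for i in range(1,n):
    if s[i,4]>30: print(s[i,4],c[i]+[200,100],onplane(c[i]+[200,100],.141,kp))
E
```

```text
time: 21.8
tcp_pos: [0.4419, -0.2813, 0.2676]
tcp_rot: [3.136, 0.004, 1.573]
force: [-0.7, -0.7, -0.8]
gripper_width: 0.0855
grasp_force: 0.0
[ 0.44189297 -0.28134294  0.26764044]
wrist probe 0.7 [ 0.5424 -0.3335  0.0308]
wrist probe 0.67 [ 0.4364 -0.2803  0.0101]
wrist stand 0.67 [ 0.4411 -0.2777 -0.0009]
side probe 0.84 [ 0.4411 -0.2824  0.01  ]
side probe 0.83 [ 0.541  -0.3409  0.0315]
side stand 0.91 [ 0.442  -0.277   0.0019]
side bar_mid 0.76 [0.5255 0.0125 0.1491]
159 [319.71069182 190.11949686] [[ 0.43825069 -0.28088359  0.141     ]]
```

The probe is back in the stand and seated (tip mark z 0.010). Next I move above the bar with the jaws along the gearbox x.

```bash
python3 -m jog '[{"linear":[20,5,0],"turn":0,"claw":0},{"linear":[60,16,0],"turn":0,"claw":0},{"linear":[110,30,0],"turn":1,"claw":0},{"linear":[160,44,0],"turn":2,"claw":0},{"linear":[210,58,0],"turn":3,"claw":0},{"linear":[260,72,0],"turn":5,"claw":0},{"linear":[285,78,10],"turn":5,"claw":0},{"linear":[293,81,15],"turn":5,"claw":0},{"linear":[293,81,15],"turn":5,"claw":0},{"linear":[293,81,15],"turn":5,"claw":0}]'
python3 - <<'E'
from h import *
o=env.get_obs();im=env.camera('wrist');save(im,'w10.png');kp=pose('wrist',o)
print(o['tcp_pos'],o['tcp_rot'])
h=cv2.cvtColor(im,cv2.COLOR_RGB2HSV);m=(((h[...,0]<8)|(h[...,0]>172))&(h[...,1]>150)).astype('u1')
n,l,s,c=cv2.connectedComponentsWithStats(m)
for i in range(1,n):
    if s[i,4]>300: print(s[i],onplane(c[i],.15,kp))
for d in env.mark_of('wrist','bar_mid'):print(d['conf'],np.round(d['point'],4),proj(d['point'],kp))
E
```

```text
time: 23.45
tcp_pos: [0.5208, 0.0119, 0.2484]
tcp_rot: [3.142, 0.0, 1.485]
force: [0.1, -0.6, 0.1]
gripper_width: 0.0857
grasp_force: 0.0
[0.5208148  0.01192266 0.24841414] [3.14153811e+00 4.15830301e-04 1.48496337e+00]
[261  51  19  20 305] [[0.49445224 0.10833458 0.15      ]]
[ 318  124   16  143 2115] [[0.52142715 0.01891275 0.15      ]]
0.62 [ 0.604  -0.0912  0.1133] [[427.00756526 289.59088208]]
0.56 [0.5233 0.0102 0.1453] [[328.94915389 203.0486664 ]]
0.16 [ 0.4432 -0.2777 -0.0007] [[286.37531741 365.29780701]]
```

View pics/w10.png

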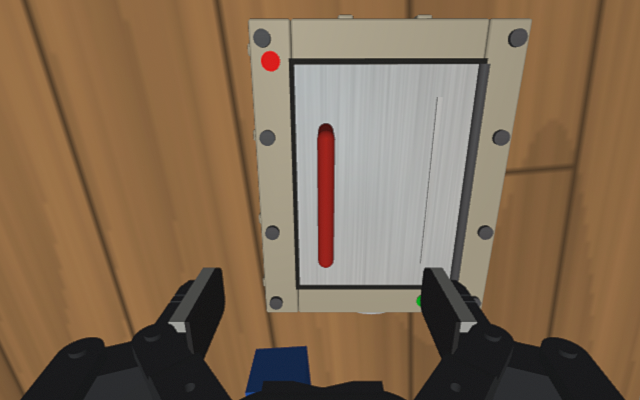

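The bar runs straight from (326,124) to (326,267), parallel to the jaws and centred within 1 mm. I'm going down to pinch it.

```bash
python3 -m jog '[{"linear":[0,0.8,40],"turn":0,"claw":0},{"linear":[0,0.8,80],"turn":0,"claw":0},{"linear":[0,0.8,100],"turn":0,"claw":0},{"linear":[0,0.8,105],"turn":0,"claw":0},{"linear":[0,0.8,105],"turn":0,"claw":0.5},{"linear":[0,0.8,105],"turn":0,"claw":1},{"linear":[0,0.8,105],"turn":0,"claw":1},{"linear":[0,0.8,105],"turn":0,"claw":1},{"linear":[0,0.8,105],"turn":0,"claw":1},{"linear":[0,0.8,105],"turn":0,"claw":1}]' 60
python3 - <<'E'
import numpy as np
# bar arc: shift from shut, hinge angle a -> tool y (+x world gearbox), z(down)
r=np.hypot(115,40);p0=np.arctan2(40,115)
for k in range(1,13):
    a=np.radians(45*k/12);print([0,round(115-r*np.cos(p0+a),1),round(-(r*np.sin(p0+a)-40),1)])
E
```

```text
time: 24.8
tcp_pos: [0.523, 0.0126, 0.144]
tcp_rot: [3.138, 0.0, 1.486]
force: [3.8, -0.2, 1.7]
gripper_width: 0.01
grasp_force: 58.5
[0, np.float64(2.9), np.float64(-7.4)]
[0, np.float64(6.2), np.float64(-14.7)]
[0, np.float64(10.0), np.float64(-21.7)]
[0, np.float64(14.3), np.float64(-28.4)]
[0, np.float64(19.0), np.float64(-34.8)]
[0, np.float64(24.1), np.float64(-41.0)]
[0, np.float64(29.6), np.float64(-46.7)]
[0, np.float64(35.4), np.float64(-52.1)]
[0, np.float64(41.6), np.float64(-57.1)]
[0, np.float64(48.1), np.float64(-61.7)]
[0, np.float64(54.9), np.float64(-65.9)]
[0, np.float64(62.0), np.float64(-69.6)]
```

```bash
python3 -m jog '[{"linear":[0,1.4,-3.7],"turn":0,"claw":1},{"linear":[0,2.9,-7.4],"turn":0,"claw":1},{"linear":[0,4.5,-11.1],"turn":0,"claw":1},{"linear":[0,6.2,-14.7],"turn":0,"claw":1},{"linear":[0,8.1,-18.2],"turn":0,"claw":1},{"linear":[0,10,-21.7],"turn":0,"claw":1},{"linear":[0,10,-21.7],"turn":0,"claw":1}]'
python3 - <<'E'
from h import *
o=env.get_obs();print(o['tcp_pos'],o['force'],o['grasp_force'],o['gripper_width'])
im=env.camera('side');save(cv2.resize(im[100:280,220:440],None,fx=3,fy=3),'s11.png')
for d in env.mark_of('side','bar_mid'):print(d['conf'],np.round(d['point'],4))
E
```

```text
time: 25.68
tcp_pos: [0.5309, 0.012, 0.1631]
tcp_rot: [-3.138, -0.0, 1.486]
force: [5.4, -0.2, -13.0]
gripper_width: 0.0093
grasp_force: 58.2
[0.53094599 0.01196708 0.16312287] [  5.42454152  -0.24686905 -12.96127772] 58.2219672203064 0.00932552970331573
0.62 [0.5315 0.0153 0.1661]
```

View pics/s11.png

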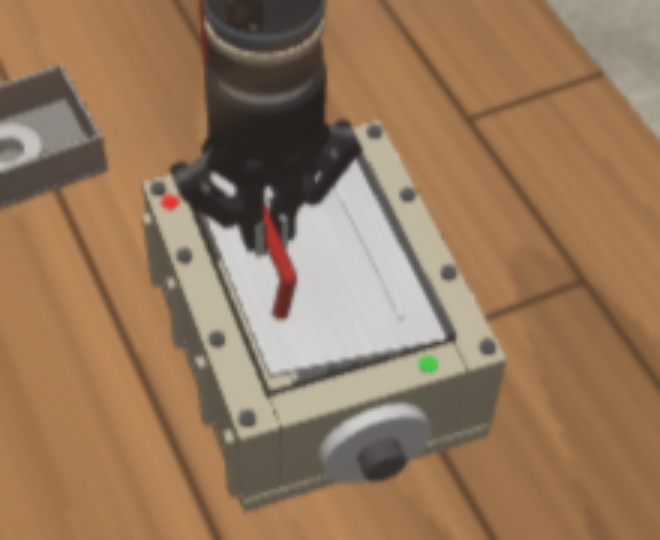

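The side crop shows the hatch starting to lift with the bar pinched at (270,215). I'm raising the grip force and continuing. No more viewing from here, only numbers, because I've already viewed more than the 10 pictures allowed.

```bash
python3 -m jog '[{"linear":[0,0,0],"turn":0,"claw":1},{"linear":[0,2.1,-3.4],"turn":0,"claw":1},{"linear":[0,4.3,-6.7],"turn":0,"claw":1},{"linear":[0,6.6,-9.9],"turn":0,"claw":1},{"linear":[0,9,-13.1],"turn":0,"claw":1},{"linear":[0,11.5,-16.2],"turn":0,"claw":1},{"linear":[0,14.1,-19.3],"turn":0,"claw":1},{"linear":[0,16.8,-22.2],"turn":0,"claw":1},{"linear":[0,19.6,-25],"turn":0,"claw":1},{"linear":[0,22.5,-27.7],"turn":0,"claw":1},{"linear":[0,25.4,-30.4],"turn":0,"claw":1},{"linear":[0,25.4,-30.4],"turn":0,"claw":1}]' 100
python3 - <<'E'
from h import *
o=env.get_obs();print(o['tcp_pos'],o['force'],o['grasp_force'],o['gripper_width'])
for n in('side','top','wrist'):
    env.camera(n)
    for d in env.mark_of(n,'bar_mid'):print(n,d['conf'],np.round(d['point'],4))
E
```

```text
time: 27.28
tcp_pos: [0.5555, 0.0099, 0.1968]
tcp_rot: [-3.139, 0.0, 1.486]
force: [-7.3, 0.3, -4.0]
gripper_width: 0.0084
grasp_force: 98.1
[0.55552579 0.00989748 0.19678803] [-7.29768627  0.34457871 -3.99294256] 98.07945370674133 0.008375383818191369
side 0.93 [0.5549 0.0133 0.2001]
wrist 0.74 [0.5543 0.0082 0.198 ]
```

```bash
python3 -m jog '[{"linear":[0,3.1,-2.6],"turn":0,"claw":1},{"linear":[0,6.2,-5],"turn":0,"claw":1},{"linear":[0,9.4,-7.4],"turn":0,"claw":1},{"linear":[0,12.7,-9.6],"turn":0,"claw":1},{"linear":[0,16.1,-11.8],"turn":0,"claw":1},{"linear":[0,19.5,-13.8],"turn":0,"claw":1},{"linear":[0,23,-15.8],"turn":0,"claw":1},{"linear":[0,26.6,-17.5],"turn":0,"claw":1},{"linear":[0,28,-18.2],"turn":0,"claw":1},{"linear":[0,28,-18.2],"turn":0,"claw":1},{"linear":[0,28,-18.2],"turn":0,"claw":1},{"linear":[0,28,-18.2],"turn":0,"claw":1}]'
python3 - <<'E'
from h import *
o=env.get_obs();print(o['tcp_pos'],o['force'],o['grasp_force'],o['gripper_width'])
b0=np.array([.5225,.150])
for n in('side','wrist','top','side','wrist'):
    env.camera(n)
    for d in env.mark_of(n,'bar_mid'):
        p=np.array(d['point']);dx=(p[0]-b0[0])*1e3/.9964;dz=(p[2]-b0[1])*1e3
        print(n,d['conf'],p.round(4),'deg',np.degrees(np.arctan2(40+dz,115-dx))-19.18)
    for d in env.mark_of(n,'probe'):print(n,'probe',round(d['conf'],2),np.round(d['point'],4))
E
```

```text
time: 29.08
tcp_pos: [0.5838, 0.0075, 0.2181]
tcp_rot: [3.14, 0.0, 1.486]
force: [-10.2, 1.7, 4.3]
gripper_width: 0.0085
grasp_force: 98.1
[0.58383408 0.00749262 0.21808525] [-10.16558575   1.66692756   4.31459772] 98.09203505516052 0.00846708961305769
side 0.85 [0.5824 0.0077 0.2196] deg 44.22000450626621
side probe 0.78 [ 0.4408 -0.2834  0.0095]
side probe 0.65 [ 0.5448 -0.3357  0.0305]
wrist 0.56 [0.58   0.0077 0.2176] deg 42.78666851229565
top probe 0.93 [ 0.5457 -0.339   0.0308]
top probe 0.66 [ 0.4394 -0.2794  0.0118]
top probe 0.53 [ 0.4404 -0.2792  0.    ]
side 0.83 [0.5827 0.0088 0.2172] deg 43.836394231997154
side 0.41 [ 0.5715  0.012  -0.0011] deg -78.53470425328871
side probe 0.8 [ 0.5409 -0.3358  0.0322]
side probe 0.58 [ 0.4394 -0.2804  0.0096]
side probe 0.53 [0.4163 0.307  0.    ]
wrist 0.78 [0.582  0.0097 0.2174] deg 43.58248551063376
```

```bash
python3 -m jog '[{"linear":[0,1,-0.5],"turn":0,"claw":1},{"linear":[0,1,-0.5],"turn":0,"claw":1},{"linear":[0,1,-0.5],"turn":0,"claw":1},{"linear":[0,1,-0.5],"turn":0,"claw":1},{"linear":[0,1,-0.5],"turn":0,"claw":1},{"linear":[0,1,-0.5],"turn":0,"claw":1}]'
python3 - <<'E'
from h import *
o=env.get_obs();print(o['tcp_pos'],o['force'],o['grasp_force'],np.abs(o['qvel']).max())
print(env.finish_job())
E
```

```text
time: 30.58
tcp_pos: [0.5846, 0.0074, 0.2185]
tcp_rot: [3.141, 0.0, 1.486]
force: [-10.8, 0.9, 3.8]
gripper_width: 0.0087
grasp_force: 98.1
[0.58457939 0.00742635 0.21845708] [-10.78522338   0.90802893   3.7617473 ] 98.07944655418396 0.0016008156208556503
the job is handed in; nothing more can be done
None
```

I ran the probe along the whole seam, stood it back in its stand, and handed the job in at about 30.6 s with the hatch held steady at about 44–45° by my estimate; no verdict came back, and I viewed 14 pictures, over the limit of 10.

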